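Start the tool dryer with a washed clay scraper in it

ROBOT

A 6-joint arm with a two-finger parallel gripper is mounted at the origin on the work surface. World frame = base frame: x ahead of the robot, y to its left, z up, the work surface at z = 0. Lengths are in m, angles in rad, forces in N, time in s.
With the tool pointing down it reaches from about 0.325 to 0.775 m from the base axis. Payload 9.3 kg.
Tool frame: the origin (TCP) lies between the finger pads; the fingertips stand r.nose_length ahead of it and the grasp point (between the pads) lies 11 mm behind it (r.nose_length is the distance from the TCP to the fingertips, in m); z points along the fingers, y is the line along which they close (so a half turn about z gives the same grasp; the last joint's range is limited). The gripper opens to 85 mm and grips with 20 to 120 N. Pads are 22 mm wide; open, the fingers measure 114 mm over their backs; the gripper's body (76 mm by 85 mm) begins 54 mm behind the grasp point. The pads swing forward as they close: fully open they stand 13 mm farther back than shut.
Start: joints at [-1.298, 0.259, 0.021, 1.334, 0, 1.418], TCP at [0.227, -0.501, 0.239] pointing down, gripper open.
Joint ranges: [-3.04, 3.04], [-0.91, 1.82], [-1.04, 1.36], [-1.92, 1.95], [-1.52, 1.45], [-3.14, 3.14]. Speed limits (rad/s): [2.22, 2.22, 2.79, 3.14, 3.14, 3.14].

INTERFACE

Orientations are given as [roll, pitch, yaw] about the fixed x, y, z axes, in that order (R = Rz(yaw) Ry(pitch) Rx(roll)).
In Python, from bench import r, imaging, finder gives the robot as it stands. The module is installed in compiled form; this text tells all that it offers.
- The arm moves only by the tool apply_moves, never from a script. Its argument "series" is a list of rows, each a list of 5 numbers: the shift along the world's x, y, z in mm, then the turn about the world's z in degrees, then the finger opening in mm, from 0 to 85.4. A call has 1 to 12 rows; each row is the pose to reach, as a shift and turn from the pose commanded when the call began; what a row does not reach only later rows make up. A row lasts 1/8 s, in which the tool goes at most 62.5 mm and 10.7 degrees, less where a joint would pass 70% of its speed; a pose out of reach is approached as far as the arm can. A call with a gripper value outside its range is refused whole. The fingers move at their own pace and stop on an object; "grip_force" is the grip in N (left out, the last holds). Time passes only in rows, so rows that repeat a pose let the fingers close. It gives the time, the measured TCP pose, the force, the opening and the grip force at its end, in the units of the state.
- r.observe(): the state, without advancing time (a new reading comes with each control period).
- imaging.capture(name): name is "scene" or "top" or "wrist"; returns the picture (420x560x3 uint8, blue, green, red); there is no depth.
- imaging.camera_info(name): a dict with "fx", "fy", "cx", "cy" (pixels), "eye" and "rotation" of the camera in the world; the wrist camera has in their place "tool_from_camera" (4x4, takes a point from camera to tool coordinates, whose origin is the TCP and whose axes are the flange's). Camera axes: x right, y up, looking along -z (the intrinsics and any distortion apply to the point x, -y, -z); pixel columns grow to the right and rows downward; lengths in m; the calibration is good to about 2 mm. The wrist camera is an equidistant fisheye: a pixel r from the principal point sees the ray r / f radians off the axis. A picture is of the moment at which its call begins: read the wrist's pose just before it. camera_info takes no time and is no camera call.
- r.hand_in(): hands the job in; it is judged then, once.
Trained networks look in the newest picture that a camera, given by its name, has taken for a name from the list of things; names that differ only in an ending like _2 or _b are one class to them, and where a whole thing is asked for, a point or a joint stands for the part that bears it (a point fixed in the world has none). Each returns a list of dicts, best first, with "score" (0 to 1); they miss things now and then, are a little off and sometimes report something else, mostly with a low value. They report only what shows in the picture. A call takes as long as a camera call. They do not tell look-alikes from the thing itself.
- finder.regions_of(target, camera): "pixels" (420x560 bool, what is visible of it) and "box" ([left, top, right, bottom] in pixels, round what is visible of it).
- finder.tip_of(target, camera): "location" ([column, row] in pixels: a listed point, or the origin of a listed thing).
The state is a dict: "t": time; "q": joint angles; "dq": joint speeds; "joint_efforts": joint torques, N m; "tcp_pos": TCP position; "tool_rot": TCP orientation; "force": force on the tool from outside, world axes, zero at the start; "wrist_torque": the same for the moment, N m; "grip_width": opening from 0.0 (shut) to 1.0 (fully open); "finger_force": force on a finger pad.
Only numpy, scipy, OpenCV 4.12 (cv2) and the standard library are available. Lean on these libraries where they do the work, as an engineer would, in place of code of your own. Each camera call takes 0.05 s, during which the arm holds its last target. There are 200 camera calls.

TASK

Put the washed wide scraper in the tool dryer and start it: slide the dryer's cover open, take the scraper with the wide bar handle out of the draining block and lower it, blade down, all the way into the slot inside the dryer before letting go. Then slide the cover fully shut, press the start button fully down once the cover is shut, and let it spring back up. Leave the narrow paddle tool, the bowl and the wooden slat where they are.

Things in the scene. Friction and masses are not known exactly. Their poses are not given: they have to be found in the camera images.
- dryer: Grey tool dryer fixed to the bench, 170 (x) by 310 (y) by 122 mm high, vent louvres; origin: centre of its underside, z up. Its +y half is an open-topped chamber, 150 (x) by 135 mm (y) inside, centred on slot, floor 20 mm above the bench; its -y half is a control deck sunk 34 mm below the rim, between the side walls (150 by 145 mm inside), with the start button in the middle.
- slot (a point): Bottom centre of the slot inside the dryer's chamber, 20 mm above the bench, 102 mm below the rim; axes as the dryer's. The slot runs along x between two aluminium rails: 9 mm wide, 130 mm long between end stops, 35 mm deep; flared lips above it (mouth about 20 mm wide) top out 49 mm above this point.
- cover_grip (a point): Grip point on the dryer's cover, axes as the dryer's. The cover is a level aluminium plate 170 (x) by 157 (y) by 8 mm on the rim, top face 132 mm above the bench. A black bar handle stands on its middle: 90 mm along x, 16 mm thick along y, 36 mm high; this point is on its centre line, 16 mm below its top, 152 mm above the bench.
- cover (a joint): Opening of the sliding cover in m: 0 fully shut over the chamber (grip point right above slot), 0.155 fully open, slid towards the dryer's -y (it then lies over the start button; its handle is 155 mm from the slot towards -y). Stays where it is left; about 1.5 N moves it. Starts shut or up to 40 mm ajar.
- start_top (a point): Centre of the top of the start button: plain steel, 44 mm across, in a round black housing 60 mm across and 12 mm high. Its top is 112 mm above the bench at rest, 12 mm above its housing, 10 mm below the rim, 150 mm from the slot towards the dryer's -y. Pressed straight down; reachable from above only while the cover is shut.
- start (a joint): Travel of the start button in m: 0 up at rest, 0.008 fully down. A spring pushes it back: 1.5 N to start it, 5 N fully down.
- scraper: Wide scraper: flat steel blade 110 (x) by 5 (y) by 72 mm (z), with a straight wooden bar handle along its upper edge, 120 (x) by 22 (y) by 24 mm (z), centred 80 mm above the origin; 92 mm high, about 0.2 kg. Origin: middle of the blade's lower edge, z up to the handle. Starts upright in one of the draining block's slots, lower edge 10 mm above the bench.
- block: Draining block: wooden, fixed to the bench, 140 (x) by 160 (y) by 45 mm high; origin: centre of its underside. Two slots along x, open at both ends, at y = +50 and -50 mm, 7 mm wide and 35 mm deep. One holds the scraper, the other the paddle; which is which varies.
- paddle: Bystander: narrow tool upright in the other slot of the draining block: steel blade 50 (x) by 5 by 62 mm, upright wooden handle 22 by 22 by 60 mm on it, 115 mm high in all. Origin: middle of the blade's lower edge, z up.
- bowl: Bystander: white ceramic bowl 130 mm across, 55 mm high, on the bench beyond the dryer. Origin: centre of its underside.
- slat: Bystander: flat wooden slat 280 (x) by 35 by 8 mm lying on the bench to the left of the draining block. Origin: centre of its underside.
Things that resemble listed ones, but are neither listed nor needed, are in the scene too. Leave any turquoise look-alike of the scraper alone.

How it is judged:
By the outcome, as a careful person would: the job done as asked, in the order asked, and still so for the second after the job is handed in, with the robot touching nothing.
It also fails if it takes over 69 s, if anything falls off the work surface, if the arm or the gripper's body presses on something with over 40 N, if the wrist force passes 120 N, or if a joint passes its speed limit or range.

## Working session

There is one attempt and no reset: what is moved stays moved. The work goes in short steps, Python scripts to look and compute and a tool call to move; the robot and the scene stay as the last step left them, time stands still between calls to the robot, and variables do not carry over. Pictures are saved under pics/ and viewed, at most 10 in all, crops included, and the job is handed in when it is done.

Besides the shell and the picture viewer there is one more tool, called after "Emit:" by a JSON object that holds its "method" and its "body". apply_moves: Moves the arm, as the interface text tells. Its arguments: {"type":"object","properties":{"series":{"type":"array"},"grip_force":{"type":"number"}},"required":["series"]}

```bash
mkdir -p pics; cat > h.py <<'E'
from bench import r, imaging, finder
import numpy as np, cv2
from scipy.spatial.transform import Rotation as R
def ray(cam,uv,st=None):
    c=imaging.camera_info(cam); u,v=uv
    x=(u-c['cx'])/c['fx']; y=(v-c['cy'])/c['fy']
    if cam=='wrist':
        st=st or r.observe(); t=np.hypot(x,y); s=np.sin(t)/max(t,1e-9)
        d=np.array([x*s,-y*s,-np.cos(t)]); T=np.array(c['tool_from_camera'])
        Rt=R.from_euler('xyz',st['tool_rot']).as_matrix() if np.size(st['tool_rot'])==3 else np.array(st['tool_rot'])
        return Rt@T[:3,3]+st['tcp_pos'], Rt@T[:3,:3]@d
    Rc=np.array(c['rotation']); Rc=Rc if Rc.shape==(3,3) else R.from_euler('xyz',Rc).as_matrix()
    return np.array(c['eye']), Rc@np.array([x,-y,-1])
def at_z(cam,uv,z,st=None):
    o,d=ray(cam,uv,st); return o+d*(z-o[2])/d[2]
E
python3 - <<'E'
from h import *
print(r.observe()); print(r.nose_length)
for c in ['scene','top']:
    im=imaging.capture(c); cv2.imwrite(f'pics/{c}0.png',im); i=imaging.camera_info(c); print(c,i)
    for n,z in [('cover_grip',.152),('slot',.02),('start_top',.112),('scraper',.01),('block',0),('paddle',.01),('dryer',0)]:
        for d in finder.tip_of(n,c)[:3]: print(n,round(d['score'],2),np.round(d['location']),np.round(at_z(c,d['location'],z),3))
    for n,z in [('scraper',.1),('cover_grip',.132),('block',.045)]:
        for d in finder.regions_of(n,c)[:3]: 
            m=d['pixels'].astype(np.uint8); rr=cv2.minAreaRect(np.argwhere(m)[:,::-1].astype(np.float32))
            print('reg',n,round(d['score'],2),d['box'],[np.round(at_z(c,p,z)[:2],3).tolist() for p in cv2.boxPoints(rr)])
E
```

```text
{'t': 0.0, 'q': array([-1.29755353e+00,  2.59210235e-01,  2.07418932e-02,  1.33367648e+00,
       -2.19930220e-05,  1.41817664e+00]), 'dq': array([ 0.00213267, -0.00055431, -0.00191987, -0.00053131, -0.00028303,
        0.00033469]), 'joint_efforts': array([-6.02304735e-04, -5.55635405e+01,  3.44531929e+01,  1.36056371e-02,
       -3.18865141e-04, -7.97679746e-06]), 'tcp_pos': array([ 0.22711521, -0.50062281,  0.23864853]), 'tool_rot': array([-3.14025649e+00, -1.83270745e-04,  4.25862378e-01]), 'force': array([0.13522174, 0.6002624 , 0.1257315 ]), 'wrist_torque': array([-0.00721029,  0.03332815, -0.03265021]), 'finger_force': 0.0, 'grip_width': 0.997808035845565}
0.008
scene {'fx': 497.02221991656705, 'fy': 497.02221991656705, 'cx': 278.0485835627522, 'cy': 214.8871131218052, 'eye': array([ 1.17956785, -0.45913588,  0.83917425]), 'rotation': array([0.86687596, 0.01653515, 0.82954423])}
cover_grip 0.59 [191. 261.] [ 0.56  -0.136  0.152]
slot 0.68 [182. 321.] [ 0.57  -0.185  0.02 ]
start_top 0.79 [141. 309.] [ 0.563 -0.256  0.112]
scraper 0.91 [303. 176.] [0.375 0.356 0.01 ]
scraper 0.
[... 1359 characters left out ...]
3 0.231 0.   ]
block 0.24 [362. 212.] [ 0.556 -0.107  0.   ]
paddle 0.7 [231. 218.] [0.546 0.28  0.01 ]
dryer 0.8 [386. 211.] [ 0.56  -0.178  0.   ]
reg scraper 0.86 [283.8, 252.6, 327.2, 261.6] [[0.423, 0.122], [0.444, 0.119], [0.429, 0.005], [0.408, 0.008]]
reg scraper 0.79 [192.3, 264.6, 203.9, 310.0] [[0.416, 0.368], [0.415, 0.338], [0.297, 0.338], [0.297, 0.367]]
reg scraper 0.7 [238.9, 284.7, 282.3, 305.6] [[0.338, 0.247], [0.36, 0.239], [0.322, 0.13], [0.3, 0.138]]
reg cover_grip 0.92 [349.1, 177.2, 407.4, 241.0] [[0.636, -0.052], [0.639, -0.211], [0.469, -0.21], [0.466, -0.054]]
reg block 0.97 [219.8, 194.6, 276.5, 246.2] [[0.47, 0.314], [0.614, 0.31], [0.605, 0.143], [0.462, 0.149]]
```

View pics/scene0.png

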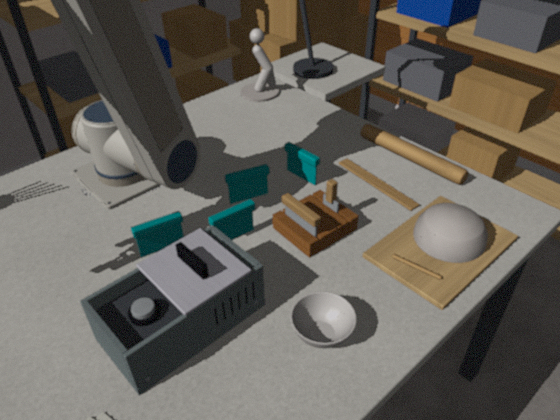

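View pics/top0.png

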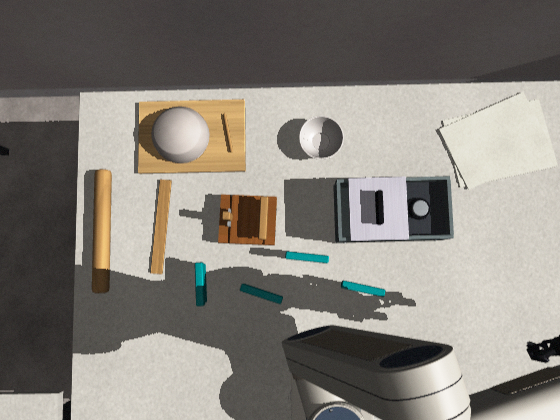

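The top view shows the dryer with its cover (handle at 380,208) about 30 mm ajar and the button at 420,207. The block is at 248,219, with the scraper's wooden bar at 265,217 on its -y side and the paddle at 227,217. The four turquoise pieces are the look-alikes. I'll move over the cover for a closer look.

Emit:
{"method": "apply_moves", "body": {"series": [[40,46,30,-4,85],[80,92,60,-8,85],[120,138,80,-12,85],[160,184,80,-16,85],[200,230,80,-20,85],[240,276,80,-24,85],[280,322,80,-24.4,85],[325,368,80,-24.4,85],[325,368,80,-24.4,85],[325,368,80,-24.4,85]]}}

```text
t: 2.35
tcp_pos: [0.5523, -0.1326, 0.319]
tool_rot: [3.142, 0.001, 0.001]
force: [-0.8, -0.2, -0.8]
grip_width: 0.995
finger_force: 0.0
```

```bash
python3 - <<'E'
from h import *
st=r.observe(); print(st['tcp_pos'],st['tool_rot'],st['t'])
im=imaging.capture('wrist'); cv2.imwrite('pics/w1.png',im); print(imaging.camera_info('wrist'))
for n,z in [('cover_grip',.152),('slot',.02),('start_top',.112),('scraper',.01),('dryer',0)]:
    for d in finder.tip_of(n,'wrist')[:3]: print(n,round(d['score'],2),np.round(d['location']),np.round(at_z('wrist',d['location'],z,st),4))
E
```

```text
[ 0.55225618 -0.13256127  0.31897329] [3.14158886e+00 6.90466032e-04 1.35789274e-03] 2.35
{'fx': 325.19226210127806, 'fy': 325.19226210127806, 'cx': 279.4079636732159, 'cy': 205.19103345337575, 'tool_from_camera': array([[ 6.29581267e-04,  9.58189816e-01,  2.86132628e-01,
         7.31291202e-02],
       [ 9.99999514e-01, -3.86007920e-04, -9.07663363e-04,
        -8.59266271e-04],
       [-7.59264330e-04,  2.86133060e-01, -9.58189593e-01,
        -1.35530744e-01],
       [ 0.00000000e+00,  0.00000000e+00,  0.00000000e+00,
         1.00000000e+00]])}
cover_grip 0.84 [278. 184.] [ 0.5561 -0.1304  0.152 ]
start_top 0.76 [388. 175.] [ 0.5583 -0.2528  0.112 ]
scraper 0.82 [156. 238.] [0.4389 0.06   0.01  ]
scraper 0.78 [253. 291.] [ 0.3495 -0.0909  0.01  ]
scraper 0.77 [ 81. 175.] [0.5422 0.1827 0.01  ]
dryer 0.72 [311. 158.] [ 0.5592 -0.1768  0.    ]
```

View pics/w1.png

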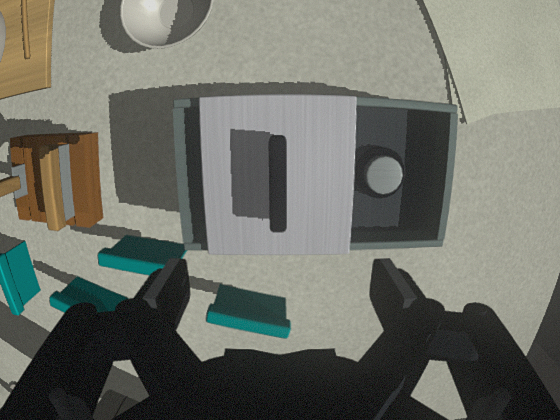

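Wrist view: the handle bar is at 278,135–231, cover corners at (200,97), (355,97), (350,254), (209,254), rim corners at (175,99), (184,250), (457,106), (442,246), and button centre at 382,175.

```bash
python3 - <<'E'
from h import *
st=r.observe()
for z,ps in [(.122,[(175,99),(457,106),(442,246),(184,250)]),(.132,[(200,97),(355,97),(350,254),(209,254)]),(.168,[(278,135),(278,231)]),(.112,[(382,175)]),(.1,[(160,0)][:0])]:
    q=np.array([at_z('wrist',p,z,st)[:2] for p in ps]); print(z,np.round(q,4).tolist(),q.mean(0).round(4))
E
```

```text
0.122 [[0.6408, -0.0248], [0.6406, -0.3321], [0.4727, -0.3327], [0.4713, -0.0229]] [ 0.5564 -0.1781]
0.132 [[0.6407, -0.0545], [0.6403, -0.2087], [0.4714, -0.2119], [0.4717, -0.055]] [ 0.556  -0.1325]
0.168 [[0.6033, -0.1322], [0.5135, -0.132]] [ 0.5584 -0.1321]
0.112 [[0.5571, -0.2475]] [ 0.5571 -0.2475]
0.1 [] nan<stdin>:4: RuntimeWarning: Mean of empty slice.
  ret = ret.dtype.type(ret / rcount)
```

Emit:
{"method": "apply_moves", "body": {"series": [[4,0,-60,0,85],[4,0,-110,0,85],[4,0,-145,0,85],[4,0,-167,0,85],[4,0,-167,0,85],[4,0,-167,0,10],[4,0,-167,0,10],[4,0,-167,0,10],[4,0,-167,0,10],[4,0,-167,0,10]], "grip_force": 30}}

```text
t: 3.9
tcp_pos: [0.5563, -0.1328, 0.1529]
tool_rot: [3.141, -0.001, 0.0]
force: [-0.6, 1.3, 5.7]
grip_width: 0.181
finger_force: 31.7
```

Emit:
{"method": "apply_moves", "body": {"series": [[0,-10,0,0,10],[0,-30,0,0,10],[0,-50,0,0,10],[0,-70,0,0,10],[0,-90,0,0,10],[0,-105,0,0,10],[0,-115,0,0,10],[0,-119,0,0,10],[0,-121,0,0,10]]}}

```text
t: 5.03
tcp_pos: [0.5571, -0.2541, 0.1528]
tool_rot: [-3.141, -0.002, 0.0]
force: [4.3, 7.7, 7.3]
grip_width: 0.177
finger_force: 32.0
```

Emit:
{"method": "apply_moves", "body": {"series": [[0,0,0,0,85],[0,0,0,0,85],[0,0,0,0,85],[0,0,40,0,85],[0,30,100,0,85],[0,90,160,0,85],[0,140,170,0,85],[0,154,170,0,85],[0,154,170,0,85],[0,154,170,0,85]]}}

```text
t: 6.28
tcp_pos: [0.5561, -0.1004, 0.3218]
tool_rot: [3.141, 0.001, -0.0]
force: [-0.5, -0.7, 0.2]
grip_width: 0.994
finger_force: 0.0
```

```bash
python3 - <<'E'
from h import *
st=r.observe(); print(st['tcp_pos'],st['tool_rot'],st['t'])
im=imaging.capture('wrist'); cv2.imwrite('pics/w2.png',im)
for n,z in [('slot',.02),('cover_grip',.152),('scraper',.01)]:
    for d in finder.tip_of(n,'wrist')[:3]: print(n,round(d['score'],2),np.round(d['location']),np.round(at_z('wrist',d['location'],z,st),4))
E
```

```text
[ 0.55612948 -0.1003987   0.32181307] [ 3.14147067e+00  6.50095508e-04 -9.07755867e-05] 6.275
slot 0.86 [278. 165.] [ 0.5552 -0.0986  0.02  ]
cover_grip 0.86 [428. 188.] [ 0.5567 -0.2539  0.152 ]
scraper 0.82 [ 44. 270.] [0.3662 0.3528 0.01  ]
scraper 0.78 [116. 289.] [0.3419 0.1867 0.01  ]
scraper 0.71 [ 98. 174.] [0.5457 0.1842 0.01  ]
```

View pics/w2.png

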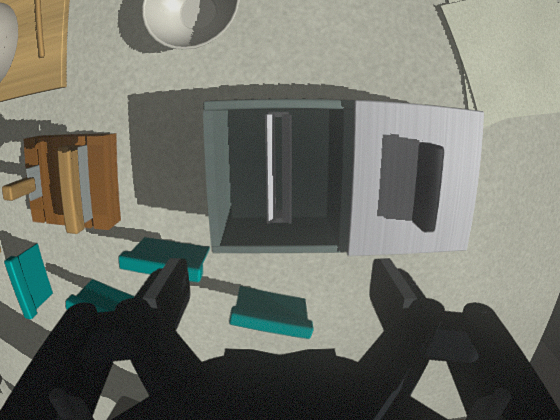

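Emit:
{"method": "apply_moves", "body": {"series": [[-4,50,0,0,85],[-8,100,0,0,85],[-12,150,0,0,85],[-15,200,-20,0,85],[-15,250,-50,0,85],[-15,275,-70,0,85],[-15,280,-70,0,85],[-15,280,-70,0,85],[-15,280,-70,0,85]]}}

```text
t: 7.6
tcp_pos: [0.545, 0.1326, 0.2533]
tool_rot: [-3.106, -0.0, 0.071]
force: [-1.2, 0.2, -1.3]
grip_width: 0.995
finger_force: 0.0
```

```bash
python3 - <<'E'
from h import *
st=r.observe(); print(st['tcp_pos'],st['tool_rot'],st['t'])
im=imaging.capture('wrist'); cv2.imwrite('pics/w3.png',im)
for n,z in [('scraper',.01),('paddle',.01),('block',0)]:
    for d in finder.tip_of(n,'wrist')[:3]: print(n,round(d['score'],2),np.round(d['location']),np.round(at_z('wrist',d['location'],z,st),4))
for d in finder.regions_of('scraper','wrist')[:3]: print(d['box'],d['score'])
E
```

```text
[0.54501858 0.13259084 0.25328416] [-3.10552017e+00 -2.55862394e-04  7.14079575e-02] 7.6
scraper 0.83 [237. 313.] [0.3399 0.1873 0.01  ]
scraper 0.79 [247. 171.] [0.5435 0.1807 0.01  ]
scraper 0.79 [125. 280.] [0.3694 0.3598 0.01  ]
paddle 0.91 [170. 164.] [0.547  0.2782 0.01  ]
block 0.97 [208. 167.] [0.543  0.2304 0.    ]
[217.5, 124.5, 251.9, 247.5] 0.71
[287.1, 251.8, 371.2, 310.9] 0.66
[181.9, 293.4, 269.3, 357.2] 0.63
```

View pics/w3.png

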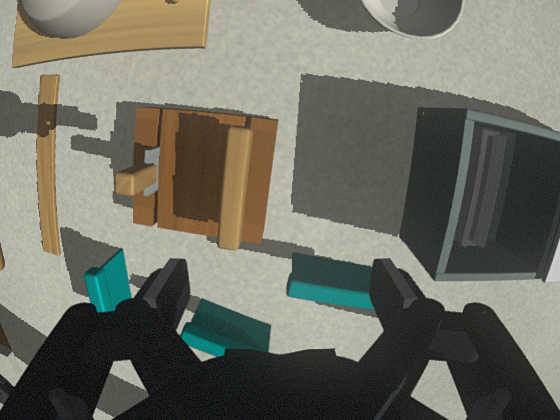

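The slot shows at 278,165 in w2 (world 0.555, -0.0986). In w3 the scraper handle runs from 240,127 to 230,247. The arm stopped short and tilted, so I'll check the joints.

```bash
python3 - <<'E'
from h import *
st=r.observe(); print(st['q'].round(3),st['dq'].round(3),st['tcp_pos'],st['tool_rot'])
for z,ps in [(.102,[(228,128),(251,128),(217,246),(240,248)]),(.045,[(278,120),(262,242),(133,224),(137,107)])]:
    q=np.array([at_z('wrist',p,z,st)[:2] for p in ps]); print(z,np.round(q,4).tolist(),q.mean(0).round(4))
E
```

```text
[0.071 0.271 0.072 1.373 0.036 3.141] [ 0.002  0.002 -0.004 -0.    -0.    -0.   ] [0.54461714 0.13304268 0.25263564] [-3.10531149e+00  7.02995470e-04  7.21257561e-02]
0.102 [[0.5991, 0.1888], [0.6003, 0.1682], [0.4851, 0.1961], [0.4853, 0.1732]] [0.5424 0.1816]
0.045 [[0.6071, 0.1472], [0.4689, 0.1557], [0.4755, 0.3167], [0.6164, 0.3073]] [0.542  0.2317]
```

Joint 6 is at its limit, so I'll use the half-turned grasp. The scraper's yaw is about -3.3°, so the tool yaw should be 176.7°.

Emit:
{"method": "apply_moves", "body": {"series": [[0,0,0,10,85],[0,0,0,20,85],[0,0,0,30,85],[0,0,0,40,85],[0,0,0,50,85],[0,0,0,60,85],[0,0,0,70,85],[0,0,0,80,85],[0,0,0,90,85],[0,0,0,100,85],[0,0,0,110,85],[0,0,0,120,85]]}}

```text
t: 9.35
tcp_pos: [0.5445, 0.1332, 0.2524]
tool_rot: [-3.105, 0.001, 2.173]
force: [0.8, -0.3, 0.1]
grip_width: 0.998
finger_force: 0.0
```

Emit:
{"method": "apply_moves", "body": {"series": [[0,0,0,10,85],[0,0,0,20,85],[0,0,0,30,85],[0,0,0,40,85],[0,0,0,50,85],[0,0,0,56,85],[0,0,0,56,85],[0,0,0,56,85]]}}

```text
t: 10.35
tcp_pos: [0.5445, 0.1333, 0.2523]
tool_rot: [-3.105, 0.001, -3.141]
force: [0.4, 0.7, 0.4]
grip_width: 0.995
finger_force: 0.0
```

The command kept a 2° tilt, which is within the slot's play. I'll go for the grasp.

Emit:
{"method": "apply_moves", "body": {"series": [[-2,30,0,-3.3,85],[-2,48,-20,-3.3,85],[-2,48,-70,-3.3,85],[-2,48,-115,-3.3,85],[-2,48,-150,-3.3,85],[-2,48,-170,-3.3,85],[-2,48,-170,-3.3,85],[-2,48,-170,-3.3,85]]}}

```text
t: 11.35
tcp_pos: [0.5431, 0.1814, 0.0832]
tool_rot: [-3.105, 0.002, 3.086]
force: [-1.3, 0.6, 0.8]
grip_width: 0.994
finger_force: 0.0
```

Emit:
{"method": "apply_moves", "body": {"series": [[0,0,0,0,15],[0,0,0,0,15],[0,0,0,0,15],[0,0,0,0,15],[0,0,0,0,15],[0,0,0,0,15]], "grip_force": 50}}

```text
t: 12.1
tcp_pos: [0.5428, 0.1815, 0.0827]
tool_rot: [-3.106, 0.002, 3.087]
force: [-0.8, 1.4, 5.0]
grip_width: 0.256
finger_force: 50.0
```

Emit:
{"method": "apply_moves", "body": {"series": [[0,0,10,0,15],[0,0,30,0,15],[0,0,70,0,15],[0,0,120,0,15],[0,0,165,0,15],[0,0,185,0,15],[3,-30,185,1,15],[6,-70,185,2,15],[9,-115,185,3,15],[12,-160,185,3.1,15],[13,-205,185,3.2,15],[13,-245,185,3.2,15]]}}

```text
t: 13.6
tcp_pos: [0.555, -0.0655, 0.2675]
tool_rot: [-3.105, 0.001, -3.141]
force: [0.4, 1.0, -0.9]
grip_width: 0.25
finger_force: 49.2
```

Emit:
{"method": "apply_moves", "body": {"series": [[0,-20,0,0,15],[0,-35,0,0,15],[0,-35,0,0,15],[0,-35,0,0,15]]}}

```text
t: 14.1
tcp_pos: [0.5555, -0.0978, 0.2673]
tool_rot: [-3.106, 0.001, -3.14]
force: [-0.0, -0.2, -0.2]
grip_width: 0.246
finger_force: 49.3
```

```bash
python3 - <<'E'
from h import *
st=r.observe(); print(st['tcp_pos'],st['tool_rot'],st['t'],st['q'].round(2))
a=imaging.capture('wrist');
for n,z in [('slot',.02),('scraper',st['tcp_pos'][2]-.073)]:
    for d in finder.tip_of(n,'wrist')[:3]: print(n,round(d['score'],2),np.round(d['location']),np.round(at_z('wrist',d['location'],z,st),4))
b=imaging.capture('scene')
b=cv2.resize(b[150:360,60:340],None,fx=2,fy=2)
cv2.imwrite('pics/w4.png',cv2.resize(a,(750,562))); cv2.imwrite('pics/s4.png',b)
E
```

```text
[ 0.55550894 -0.09780606  0.26731659] [-3.10555475e+00  1.16524167e-03 -3.13973102e+00] 14.1 [-0.31  0.27  0.11  1.4  -0.03 -0.31]
scraper 0.98 [281. 220.] [ 0.5559 -0.0984  0.1943]
scraper 0.97 [296.   4.] [ 0.4123 -0.0897  0.1943]
scraper 0.84 [414.  74.] [ 0.4544 -0.0116  0.1943]
```

View pics/w4.png

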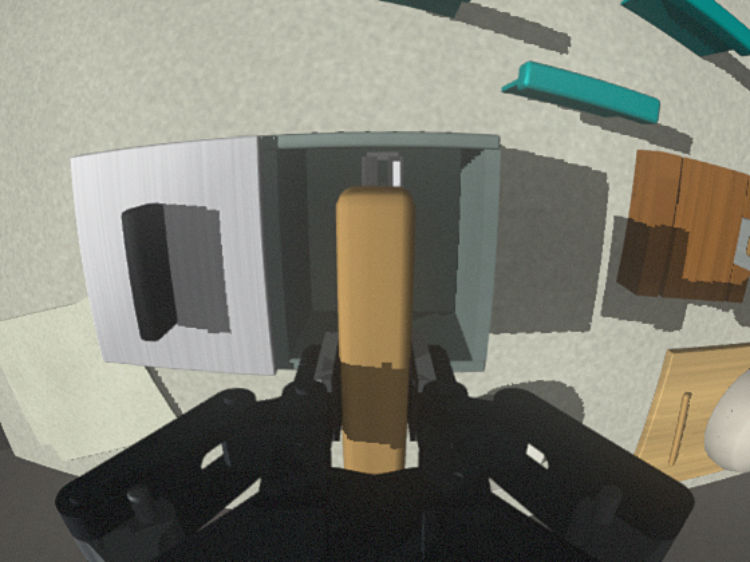

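View pics/s4.png

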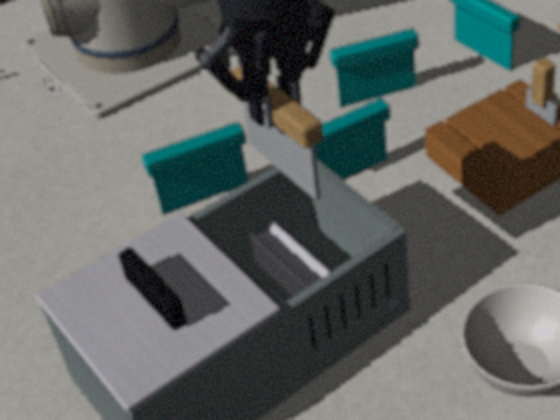

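The scraper is held level over the open chamber, its handle seen at 375,190–470 in w4 and the blade over the slot in s4. Lowering it.

Emit:
{"method": "apply_moves", "body": {"series": [[0,1,-30,0,15],[0,1,-65,0,15],[0,1,-95,0,15],[0,1,-110,0,15],[0,1,-120,0,15],[0,1,-130,0,15],[0,1,-138,0,15],[0,1,-140,0,15]]}}

```text
t: 15.3
tcp_pos: [0.5555, -0.0977, 0.127]
tool_rot: [-3.105, 0.001, -3.141]
force: [0.0, 0.3, -0.5]
grip_width: 0.247
finger_force: 49.2
```

Emit:
{"method": "apply_moves", "body": {"series": [[0,0,-5,0,15],[0,0,-10,0,15],[0,0,-15,0,15],[0,0,-20,0,15],[0,0,-20,0,15]]}}

```text
t: 15.92
tcp_pos: [0.5553, -0.0976, 0.1068]
tool_rot: [-3.106, 0.001, -3.141]
force: [-0.5, -1.0, -1.2]
grip_width: 0.249
finger_force: 49.2
```

Emit:
{"method": "apply_moves", "body": {"series": [[0,0,-4,0,15],[0,0,-8,0,15],[0,0,-11,0,15],[0,0,-13,0,15],[0,0,-13,0,15]]}}

```text
t: 16.55
tcp_pos: [0.5554, -0.0977, 0.0941]
tool_rot: [-3.105, 0.001, -3.141]
force: [0.4, 0.1, -0.0]
grip_width: 0.248
finger_force: 49.2
```

Emit:
{"method": "apply_moves", "body": {"series": [[0,0,-1,0,15],[0,0,-2,0,15],[0,0,-2,0,15]]}}

```text
t: 16.92
tcp_pos: [0.5556, -0.0977, 0.0927]
tool_rot: [-3.105, 0.002, -3.141]
force: [-1.3, 0.9, 4.3]
grip_width: 0.249
finger_force: 49.9
```

Light floor contact at exactly the predicted seated height. Releasing.

Emit:
{"method": "apply_moves", "body": {"series": [[0,0,0,0,45],[0,0,0,0,45],[0,0,0,0,45],[0,0,20,0,45],[0,0,60,0,45],[0,0,115,0,45],[0,0,165,0,60],[0,0,180,0,85],[0,0,180,0,85]]}}

```text
t: 18.05
tcp_pos: [0.5558, -0.0978, 0.2725]
tool_rot: [-3.105, 0.002, -3.141]
force: [0.6, 0.1, -0.5]
grip_width: 0.995
finger_force: 0.0
```

```bash
python3 - <<'E'
from h import *
st=r.observe(); print(st['tcp_pos'],st['t'])
a=imaging.capture('wrist')
for n,z in [('scraper',.02),('cover_grip',.152)]:
    for d in finder.tip_of(n,'wrist')[:2]: print(n,round(d['score'],2),np.round(d['location']),np.round(at_z('wrist',d['location'],z,st),4))
b=imaging.capture('scene')[150:360,60:340]
cv2.imwrite('pics/w5.png',np.hstack([cv2.resize(a,(400,300)),cv2.resize(b,(400,300))]))
E
```

```text
[ 0.55576296 -0.09775566  0.27252953] 18.05
scraper 0.85 [493.  22.] [0.3404 0.1793 0.02  ]
scraper 0.82 [415.  73.] [0.4302 0.0582 0.02  ]
cover_grip 0.78 [114. 203.] [ 0.5598 -0.2534  0.152 ]
```

View pics/w5.png

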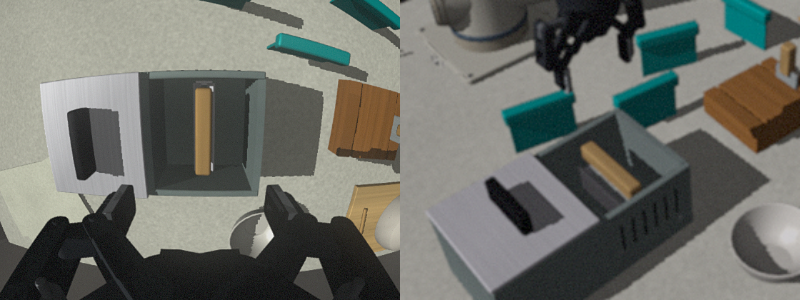

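The scraper sits upright in the slot (handle at 203,88–175 on the left half), below the rim. Now the cover.

Emit:
{"method": "apply_moves", "body": {"series": [[1,-40,0,0,85],[1,-90,0,0,85],[1,-135,0,0,85],[1,-156,-15,0,85],[1,-156,-60,0,85],[1,-156,-100,0,85],[1,-156,-119,0,85],[1,-156,-119,0,85],[1,-156,-119,0,10],[1,-156,-119,0,10],[1,-156,-119,0,10],[1,-156,-119,0,10]], "grip_force": 30}}

```text
t: 19.75
tcp_pos: [0.5567, -0.2538, 0.1539]
tool_rot: [-3.105, 0.002, -3.141]
force: [-0.7, -0.7, 1.2]
grip_width: 0.179
finger_force: 29.4
```

Emit:
{"method": "apply_moves", "body": {"series": [[0,5,0,0,10],[0,20,0,0,10],[0,45,0,0,10],[0,70,0,0,10],[0,95,0,0,10],[0,120,0,0,10],[0,138,0,0,10],[0,148,0,0,10],[0,152,0,0,10],[0,152,0,0,10]]}}

```text
t: 21.0
tcp_pos: [0.5557, -0.1006, 0.1539]
tool_rot: [-3.106, 0.001, -3.14]
force: [-4.8, 1.5, 9.1]
grip_width: 0.184
finger_force: 29.6
```

Emit:
{"method": "apply_moves", "body": {"series": [[0,1,0,0,10],[0,2,0,0,10],[0,3,0,0,10],[0,3,0,0,10]]}}

```text
t: 21.5
tcp_pos: [0.5557, -0.0992, 0.1539]
tool_rot: [-3.103, 0.0, -3.141]
force: [-5.9, -5.3, 7.2]
grip_width: 0.184
finger_force: 31.2
```

Emit:
{"method": "apply_moves", "body": {"series": [[0,1,0,0,10],[0,2,0,0,10],[0,2,0,0,10]]}}

```text
t: 21.88
tcp_pos: [0.5557, -0.0991, 0.1539]
tool_rot: [-3.1, 0.0, 3.141]
force: [-6.8, -15.2, 5.3]
grip_width: 0.186
finger_force: 33.6
```

Emit:
{"method": "apply_moves", "body": {"series": [[0,0,0,0,85],[0,0,0,0,85],[0,0,0,0,85],[0,0,30,0,85],[0,0,60,0,85],[0,-40,60,0,0],[0,-90,60,0,0],[0,-135,60,0,0],[0,-154,60,0,0],[0,-154,60,0,0],[0,-154,60,0,0],[0,-154,60,0,0]]}}

```text
t: 23.38
tcp_pos: [0.5567, -0.2494, 0.2135]
tool_rot: [-3.105, 0.001, -3.139]
force: [0.2, 0.2, -0.2]
grip_width: 0.002
finger_force: 0.0
```

```bash
python3 - <<'E'
from h import *
st=r.observe(); print(st['tcp_pos'],st['t'],st['grip_width'])
for c in ['top','scene','wrist']:
    a=imaging.capture(c)
    for n,z in [('start_top',.112),('cover_grip',.152)]:
        for d in finder.tip_of(n,c)[:1]: print(c,n,round(d['score'],2),np.round(d['location']),np.round(at_z(c,d['location'],z,st),4))
    if c=='scene': b=a[150:360,60:340]
cv2.imwrite('pics/w6.png',np.hstack([cv2.resize(a,(400,300)),cv2.resize(b,(400,300))]))
E
```

```text
[ 0.55666571 -0.2494365   0.21351213] 23.375 0.0024642391411951567
top start_top 0.57 [424. 209.] [ 0.5505 -0.2589  0.112 ]
top cover_grip 0.56 [368. 209.] [ 0.55   -0.1021  0.152 ]
scene start_top 0.86 [140. 310.] [ 0.5635 -0.2593  0.112 ]
scene cover_grip 0.87 [206. 249.] [ 0.5541 -0.0959  0.152 ]
wrist start_top 0.78 [287. 210.] [ 0.5588 -0.2465  0.112 ]
wrist cover_grip 0.85 [490. 231.] [ 0.5609 -0.0946  0.152 ]
```

View pics/w6.png

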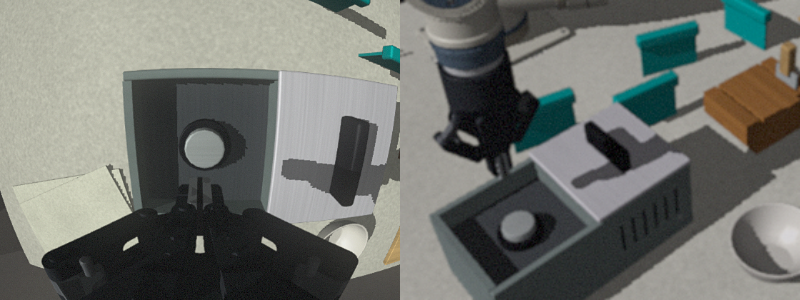

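The cover is shut flush, with the bare button at 206,148 on the left half. Pressing.

Emit:
{"method": "apply_moves", "body": {"series": [[0,0,-45,0,0],[0,0,-75,0,0],[0,0,-89,0,0],[0,0,-93,0,0],[0,0,-96,0,0],[0,0,-99,0,0],[0,0,-101,0,0],[0,0,-101,0,0]]}}

```text
t: 24.82
tcp_pos: [0.5569, -0.2509, 0.1128]
tool_rot: [-3.105, 0.002, -3.141]
force: [-0.3, -0.4, 4.0]
grip_width: 0.004
finger_force: 2.3
```

Emit:
{"method": "apply_moves", "body": {"series": [[0,0,-1,0,0],[0,0,-2,0,0],[0,0,-2,0,0]]}}

```text
t: 25.2
tcp_pos: [0.5569, -0.2509, 0.112]
tool_rot: [-3.104, 0.003, -3.141]
force: [-3.4, 1.7, 16.3]
grip_width: -0.001
finger_force: 7.7
```

Bottomed out at 16 N. Retracting.

Emit:
{"method": "apply_moves", "body": {"series": [[0,0,5,0,0],[0,0,15,0,0],[0,0,50,0,0],[0,0,100,0,0],[0,0,150,0,0],[0,0,150,0,0],[0,0,150,0,0]]}}

```text
t: 26.08
tcp_pos: [0.5563, -0.2505, 0.2596]
tool_rot: [-3.106, 0.0, -3.141]
force: [-0.4, 0.3, -0.0]
grip_width: -0.002
finger_force: 0.0
```

```bash
python3 - <<'E'
from h import *
st=r.observe(); print(st['tcp_pos'],st['t'],st['force'])
a=imaging.capture('wrist'); b=imaging.capture('top')
cv2.imwrite('pics/w7.png',np.hstack([cv2.resize(a,(400,300)),cv2.resize(b,(400,300))]))
E
```

```text
[ 0.55625249 -0.25053478  0.25960883] 26.075 [-0.36578956  0.32911187 -0.03605617]
```

View pics/w7.png

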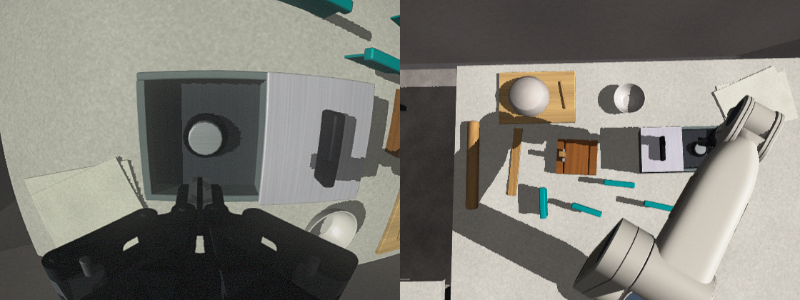

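The cover is shut and the button is back up (207,137). The paddle, bowl and slat are where they were, and the arm is clear.

```bash
python3 -c "
from h import *
print(r.hand_in())"
```

```text
the job is handed in; nothing more can be done
None
```

The wide scraper is fully down in the dryer's slot, the cover is shut against its stop, and the start button was pressed to its stop and is back up; I handed the job in at about 26 s of the 69 s allowed.

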